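# Level a rocking slide-staining table

### The arm

A 6-joint arm with a two-finger parallel gripper is mounted at the origin on the work surface. World frame = base frame: x ahead of the robot, y to its left, z up, the work surface at z = 0. Lengths are in m, angles in rad, forces in N, time in s.
With the tool pointing down it reaches from about 0.425 to 0.95 m from the base axis. Payload 3.5 kg.
Tool frame: the origin (TCP) lies midway between the tips of the shut fingers; the grasp point (between the pads) lies 19 mm behind it; z points along the fingers, y is the line along which they close (so a half turn about z gives the same grasp; the last joint's range is limited). The gripper opens to 85 mm and grips with 20 to 120 N. Pads are 22 mm wide; open, the fingers measure 114 mm over their backs; the gripper's body (76 mm by 85 mm) begins 54 mm behind the grasp point. The pads swing forward as they close: fully open they stand 13 mm farther back than shut.
Start: joints at [-1.363, 0.286, 1.577, -0, 1.279, -0.15], TCP at [0.236, -0.632, 0.231] pointing down, gripper open.
Joint ranges: [-2.77, 2.77], [-0.9, 2.22], [0.21, 2.48], [-1.53, 4.67], [0.24, 2.81], [-2.84, 2.84]. Speed limits (rad/s): [2.79, 2.79, 3.14, 3.14, 3.14, 3.14].

### API

Orientations are given as a unit quaternion [x, y, z, w].
In Python, from plant import get_state, read_camera, ctrl gives the robot as it stands.
- The arm moves only by the shell command python3 -m crank 'ROWS' [FORCE]. ROWS is JSON, a list of rows, each a list of 3 entries, a list of its own where there are three numbers: the shift along the tool's x, y, z in mm, then the turn about the tool's z in degrees, then the closure in counts, from 0 (fully open) to 255 (shut). In form: [[[tx, ty, tz], yaw, claw], ...]. A call has 1 to 10 rows; each row is the pose to reach, as a shift and turn from the pose commanded when the call began, along the tool's axes at that moment; what a row does not reach only later rows make up. A row lasts 1/10 s, in which the tool goes at most 50 mm and 8.59 degrees, less where a joint would pass 70% of its speed; a pose out of reach is approached as far as the arm can. A call with a gripper value outside its range is refused whole. The fingers move at their own pace and stop on an object; FORCE is the grip in N (left out, the last holds). Time passes only in rows, so rows that repeat a pose let the fingers close. It gives the time, the measured TCP pose, the force, the opening and the grip force at its end, in the units of the state.
- get_state(): the state, without advancing time (a new reading comes with each control period).
- read_camera(name): name is "side" or "top"; returns a dict with "frame" (420x560x3 uint8, blue, green, red), "range_z" (420x560 float32, m along the optical axis (not along the pixel's ray), 0 where there is no reading), "vfov" (degrees; the focal length in pixels is half the picture's height over the tangent of half this angle, whatever the lens; pixels are square), "cx", "cy" (the principal point, pixels), "k1" (the pictures are not rectified: a ray, as slopes to the right and down, at radius r is drawn at 1 + k1 r^2 times it, then the intrinsics apply), "origin" and "orientation" of the camera in the world. Camera axes: x right, y down, z forward; pixel columns grow to the right and rows downward; lengths in m; the calibration is good to about 2 mm. A picture is of the moment at which its call begins.
- ctrl.sign_off(): hands the job in; it is judged then, once.
The state is a dict: "time": time; "qpos": joint angles; "dq": joint speeds; "joint_efforts": joint torques, N m; "eef_pos": TCP position; "tcp_rot": TCP orientation; "contact_force": force on the tool from outside, world axes, zero at the start; "wrist_torque": the same for the moment, N m; "opening": opening from 0.0 (shut) to 1.0 (fully open); "finger_force": force on a finger pad.
Only numpy, scipy, OpenCV 4.12 (cv2) and the standard library are available. Lean on these libraries where they do the work, as an engineer would, in place of code of your own. Each camera call takes 0.05 s, during which the arm holds its last target. There are 200 camera calls.

### The job

The white slide-staining table on the stone slab leans and rocks on two of its four feet. Screw down its two bar-handled levelling screws until it stands level and no longer rocks, with all four feet firmly carrying their share of the weight. Press and turn gently, do not lift and drop the table or push it out of place on the slab, leave the other things on the bench where they are, and let go at the end.

Things in the scene. Friction and masses are not known exactly. Their poses are not given: they have to be found in the camera images.
- base_top (a point): Centre of the upper face of the white steel table plate (190 x 190 x 16 mm, about 3 kg with all it carries); z = the plate's upward normal, x and y along its edges. A low rack with two glass slides and a round bubble level in the middle rise 12 mm above the plate. The weight is slightly off centre, towards one screw: left alone with a screw foot hanging, the table leans to that side; 2 N pressed on the raised screw rock it over to the other.
- foot_a: Rubber ball foot, radius 12 mm, origin at its lowest point, on the lower end of screw a. It and foot_b hang at first 2 to 7 mm too high above their pads (with the table level). Their two pads are worn lower than the other two by some mm, each differently; this is not measured and hard to see and must be felt, e.g. by pressing the raised handle from above until it stops sinking.
- foot_b: Rubber ball foot, radius 12 mm, origin at its lowest point, on the lower end of screw b, diagonally opposite foot_a. Once all four feet touch, each further 0.1 rad on either screw adds about 3 N to both screw feet and takes 3 N off both fixed feet (thread and rubber give a little); about 0.25 rad in all past first contact shares the weight evenly, 0.5 rad lifts a fixed foot.
- foot_c: Rubber ball foot, radius 12 mm, origin at its lowest point, fixed under the plate's corner at (+75, -75) mm. It and foot_d stand on pads of equal height, so the table is level when the screws are right; the table rocks about the line through these two feet, which each screw axis stands 106 mm from.
- foot_d: Rubber ball foot, radius 12 mm, origin at its lowest point, fixed under the plate's corner at (-75, +75) mm. Each foot stands in the middle of a black rubber pad of radius 17 mm, let into the grey stone slab (230 x 230 x 20 mm, fixed on the bench).
- knob_a_grip (a point): Screw a, at (+75, +75) mm of the plate's centre: point on its axis in the middle of its black upright bar handle (46 long, 13 thick, 28 mm high, so top and underside are 14 mm above and below the point; under it a collar of radius 12 mm). x = along the bar, z = up the axis. The plate's top lies 32 to 33 mm below this point at the start, less as the screw sinks. Both screws are alike.
- knob_b_grip (a point): Screw b, at (-75, -75) mm: the like point. Clockwise seen from above drives a screw down 2 mm per rad: while its foot hangs, handle and foot sink together (a hand that stays at one height lifts the table); once the foot stands, the handle stays and that corner rises. It takes 0.06 N m, stays where left, has 5.5 rad of travel, 0.4 to 0.9 used.
- jar: Bystander: small clear sample jar, 36 mm across, 52 mm high, beside the slab; origin under its centre.
- slide_box: Bystander: cardboard slide box, 90 x 34 x 30 mm, beside the slab; origin under its centre.
- vial_block: Bystander: grey block of vials, 45 x 100 x 46 mm, beyond the slab; origin under its centre.
- tube_rack: Bystander: white wire rack of capped tubes, 96 x 144 x 92 mm; origin under its centre.
- tube_rack2: Bystander: white wire rack of capped tubes, 72 x 144 x 92 mm; origin under its centre.
- waste_tub: Bystander: yellow waste tub, 130 x 170 x 118 mm; origin under its centre.
- wash_bottle: Bystander: white bottle, 64 mm across, 160 mm high; origin under its centre.

How it is judged:
By the outcome, as a careful person would: the job done as asked, in the order asked, and still so for the second after the job is handed in, with the robot touching nothing.
It also fails if it takes over 67 s, if anything falls off the work surface, if the arm or the gripper's body presses on something with over 40 N, if the wrist force passes 120 N, or if a joint passes its speed limit or range.

## Working session

There is one attempt and no reset: what is moved stays moved. The work goes in short steps, Python scripts to look and compute and a shell command to move; the robot and the scene stay as the last step left them, time stands still between calls to the robot, and variables do not carry over. Pictures are saved under pics/ and viewed, at most 10 in all, crops included, and the job is handed in when it is done.

```bash
ls; mkdir -p pics
cat > h.py <<'E'
import numpy as np, cv2
from plant import get_state, read_camera, ctrl
from scipy.spatial.transform import Rotation as R
def K(c):
    f=c["frame"].shape[0]/2/np.tan(np.radians(c["vfov"])/2)
    return np.array([[f,0,c["cx"]],[0,f,c["cy"]],[0,0,1]]),np.array([c["k1"],0,0,0,0.])
def rays(c,px):
    k,d=K(c)
    u=cv2.undistortPoints(np.array(px,float).reshape(-1,1,2),k,d).reshape(-1,2)
    return np.c_[u,np.ones(len(u))]@R.from_quat(c["orientation"]).as_matrix().T
def onplane(c,px,z):
    r=rays(c,px);o=np.array(c["origin"]);return o+r*((z-o[2])/r[:,2])[:,None]
def depthpts(c,px):
    r=rays(c,px);z=np.array([c["range_z"][int(p[1]),int(p[0])] for p in px]);return np.array(c["origin"])+r*z[:,None]
def project(c,P):
    k,d=K(c);Rm=R.from_quat(c["orientation"]).as_matrix().T
    return cv2.projectPoints(np.array(P,float).reshape(-1,1,3),cv2.Rodrigues(Rm)[0],-Rm@np.array(c["origin"]),k,d)[0].reshape(-1,2)
E
python3 - <<'E'
from h import *
import pickle
s=get_state();print(s)
for n in("top","side"):
    c=read_camera(n);cv2.imwrite(f"pics/{n}0.png",c["frame"]);pickle.dump(c,open(n+"0.pkl","wb"))
    print(n,{k:v for k,v in c.items() if k not in("frame","range_z")})
E
```

```text
pics
{'time': 0.0, 'qpos': array([-1.36299662e+00,  2.87213105e-01,  1.57818880e+00, -1.65625164e-05,
        1.27857510e+00, -1.49980647e-01]), 'dq': array([-0.00021583,  0.00137773, -0.000154  ,  0.00040275,  0.0015431 ,
        0.00018544]), 'joint_efforts': array([ 1.70171870e-05, -4.05984664e+01, -2.92625266e+01, -1.46999441e-04,
        5.85648901e-03,  3.24617837e-06]), 'eef_pos': array([ 0.23628145, -0.63159295,  0.22990915]), 'tcp_rot': array([ 9.84040652e-01,  1.77939803e-01, -4.23844039e-05, -1.19144636e-03]), 'contact_force': array([ 0.2818624 , -1.06527706,  1.07709866]), 'wrist_torque': array([ 0.00794559,  0.00458146, -0.05585534]), 'finger_force': 0.0, 'opening': 0.9992093719803437}
top {'vfov': 47.13026359209641, 'cx': 282.2043802201688, 'cy': 212.44259667676846, 'k1': 0.05679794004054544, 'origin': array([ 0.27738583, -0.00406106,  1.50818043]), 'orientation': array([ 0.71267965, -0.69591332,  0.06590474, -0.05872762])}
side {'vfov': 56.7377231540204, 'cx': 283.4642507940279, 'cy': 210.45330763695281, 'k1': -0.0972364054914237, 'origin': array([0.49445188, 0.76216333, 0.69841943]), 'orientation': array([-0.02779204,  0.90276303, -0.42922292,  0.00376756])}
```

View pics/top0.png

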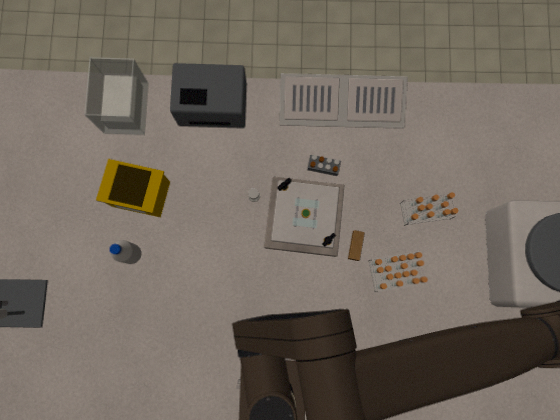

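View pics/side0.png

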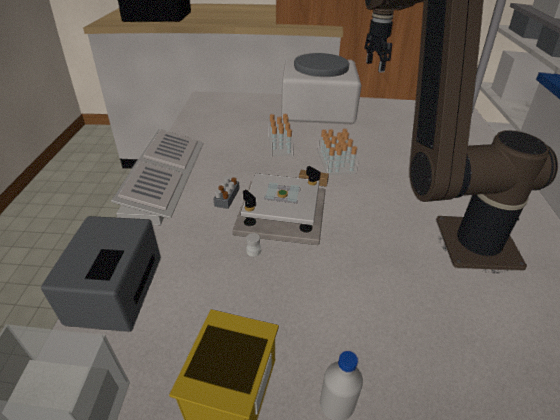

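The top view shows the table at about (305,215), with knobs at (284,185) and (328,240). In the side view the knobs are at (250,201) and (313,175). The slide box, jar and vial block sit close to the slab. Next I'll measure the knobs and the plate.

Run:
```python
from h import *
import pickle
T=pickle.load(open("top0.pkl","rb"));S=pickle.load(open("side0.pkl","rb"))
def blobs(c,x0,y0,x1,y1,name,th=45):
    f=c["frame"][y0:y1,x0:x1];m=(f.max(2)<th).astype(np.uint8)
    n,l,st,ce=cv2.connectedComponentsWithStats(m)
    for i in range(1,n):
        if st[i,4]<12: continue
        ys,xs=np.nonzero(l==i);px=np.c_[xs+x0,ys+y0].astype(float)
        d=depthpts(c,px);rr=cv2.minAreaRect(px.astype(np.float32))
        print(name,st[i],"c",px.mean(0).round(1),"rect",np.round(rr[1],1),round(rr[2],1),"depth med",np.median(d,0).round(4),"ztop",d[:,2].max().round(4))
blobs(T,262,172,350,262,"top")
blobs(S,225,160,335,245,"side")
# plate & slab in depth
ys,xs=np.mgrid[175:260,262:346];px=np.c_[xs.ravel(),ys.ravel()];d=depthpts(T,px)
fr=T["frame"][px[:,1],px[:,0]].astype(int)
w=(fr.min(1)>150)
w2=w&(d[:,2]>.03)
print("hist z",np.histogram(d[:,2],bins=np.arange(-.01,.16,.01)))
P=d[w2];
if len(P):
    A=np.c_[P[:,:2],np.ones(len(P))];co=np.linalg.lstsq(A,P[:,2],rcond=None)[0];print("plane",co,len(P))
m=np.zeros(T["frame"].shape[:2],np.uint8);m[px[w,1],px[w,0]]=255
cn=max(cv2.findContours(m,cv2.RETR_EXTERNAL,cv2.CHAIN_APPROX_NONE)[0],key=cv2.contourArea)
r=cv2.minAreaRect(cn);b=cv2.boxPoints(r);print("plate",r,onplane(T,b,np.median(P[:,2])).round(4),np.median(P[:,2]))
for n,c,(x0,y0,x1,y1) in(("t",T,(255,165,350,265)),("s",S,(215,155,340,250))):
    cv2.imwrite(f"pics/{n}c.png",cv2.resize(c["frame"][y0:y1,x0:x1],None,fx=6 if n=="s" else 6,fy=6,interpolation=cv2.INTER_CUBIC))
```

```text
top [60  0 15  3 21] c [329.6 172.8] rect [14.1  1.3] 9.5 depth med [ 0.6755 -0.1637  0.0189] ztop 0.0292
top [16  6 13 12 80] c [284.1 184.3] rect [ 7. 15.] 54.5 depth med [ 0.6112 -0.0193  0.1116] ztop 0.1199
top [61 61 13 13 73] c [328.5 239.2] rect [ 6.4 14.8] 45.0 depth med [ 0.4515 -0.1518  0.1072] ztop 1.5082
side [ 81   6  14  16 149] c [312.6 173.9] rect [15.8 11.8] 29.1 depth med [ 0.4519 -0.1465  0.0939] ztop 0.6984
side [ 3 25 11 21 64] c [232.9 195.1] rect [ 3.3 22.4] 28.3 depth med [ 0.6786 -0.1348  0.016 ] ztop 0.0277
side [ 18  30  13  18 148] c [248.9 199. ] rect [17.7 10.2] 78.7 depth med [ 0.613  -0.0099  0.1014] ztop 0.113
side [19 58 12  8 78] c [249.5 221.3] rect [ 7. 11.] 90.0 depth med [ 0.6147 -0.0137  0.02  ] ztop 0.0407
side [75 64 12  8 78] c [305.4 227.7] rect [ 7. 11.] 90.0 depth med [0.4673 0.0048 0.0246] ztop 0.6984
hist z (array([ 899,  956,  748,  676,    0,    1,  426, 2624,  562,   56,   12,
         80,   67,    0,    0,    0]), array([-0.01,  0.  ,  0.01,  0.02,  0.03,  0.04,  0.05,  0.06,  0.07,
        0.08,  0.09,  0.1 ,  0.11,  0.12,  0.13,  0.14,  0.15]))Traceback (most recent call last):
  File "<stdin>", line 24, in <module>
ValueError: max() iterable argument is empty
```

Run:
```python
from h import *
import pickle
T=pickle.load(open("top0.pkl","rb"));S=pickle.load(open("side0.pkl","rb"))
ys,xs=np.mgrid[170:262,258:350];px=np.c_[xs.ravel(),ys.ravel()];d=depthpts(T,px);fr=T["frame"][px[:,1],px[:,0]].astype(int)
w=(d[:,2]>.045)&(d[:,2]<.09)
P=d[w];co,*_=np.linalg.lstsq(np.c_[P[:,:2],np.ones(len(P))],P[:,2],rcond=None);print("plane",co)
m=np.zeros((420,560),np.uint8);m[px[d[:,2]>.045][:,1],px[d[:,2]>.045][:,0]]=255
cn=max(cv2.findContours(m,cv2.RETR_EXTERNAL,cv2.CHAIN_APPROX_NONE)[0],key=cv2.contourArea)
r=cv2.minAreaRect(cn);b=onplane(T,cv2.boxPoints(r),.066);print("plate",b.round(4),b.mean(0),np.linalg.norm(b-np.roll(b,1,0),axis=1), np.degrees(np.arctan2(*(b[1]-b[0])[1::-1])))
for nm,cen,cs in(("K1",(284,184.3),(249,199)),("K2",(328.5,239.2),(312.6,173.9))):
    k=(fr.max(1)<60)&(np.hypot(px[:,0]-cen[0],px[:,1]-cen[1])<11)
    q=px[k].astype(float);W=onplane(T,q,.111)[:,:2]
    wt=60-fr[k].max(1);mu=np.average(W,axis=0,weights=wt);ev,V=np.linalg.eigh(np.cov(W.T,aweights=wt));v=V[:,1]
    print(nm,len(q),"mid",mu.round(4),"ang",np.degrees(np.arctan2(v[1],v[0])).round(1),"len,wid",np.sqrt(12*ev[::-1]).round(4),"base dist",np.hypot(*mu))
    # triangulate
    a=rays(T,[q.mean(0)])[0];c=rays(S,[cs])[0];o1=np.array(T["origin"]);o2=np.array(S["origin"])
    t=np.linalg.lstsq(np.c_[a,-c],o2-o1,rcond=None)[0];print(" tri",(o1+a*t[0]).round(4),(o2+c*t[1]).round(4))
g=get_state();print(g["eef_pos"]);Rm=R.from_quat(g["tcp_rot"]).as_matrix();print(Rm.round(3))
a=cv2.resize(T["frame"][165:265,255:350],None,fx=5.5,fy=5.5,interpolation=cv2.INTER_CUBIC);cv2.imwrite("pics/tc.png",a)
```

```text
plane [0.0170446  0.01620911 0.05789198]
plate [[ 0.4461  0.0167  0.066 ]
 [ 0.6462 -0.0018  0.066 ]
 [ 0.6273 -0.1953  0.066 ]
 [ 0.428  -0.1723  0.066 ]] [ 0.53691268 -0.0881628   0.066     ] [0.18983696 0.2009641  0.19443872 0.20061409] -5.268488801835026
K1 88 mid [ 0.6119 -0.0192] ang 134.8 len,wid [0.0423 0.0167] base dist 0.6121976201330679
 tri [ 0.6158 -0.0196  0.094 ] [ 0.614  -0.0195  0.0936]
K2 77 mid [ 0.4502 -0.1518] ang 136.6 len,wid [0.0408 0.0152] base dist 0.47505983337926955
 tri [ 0.4528 -0.1543  0.0895] [ 0.4509 -0.154   0.0892]
[ 0.23631306 -0.6316501   0.23006468]
[[ 0.937  0.35  -0.   ]
 [ 0.35  -0.937  0.002]
 [ 0.    -0.002 -1.   ]]
```

View pics/tc.png

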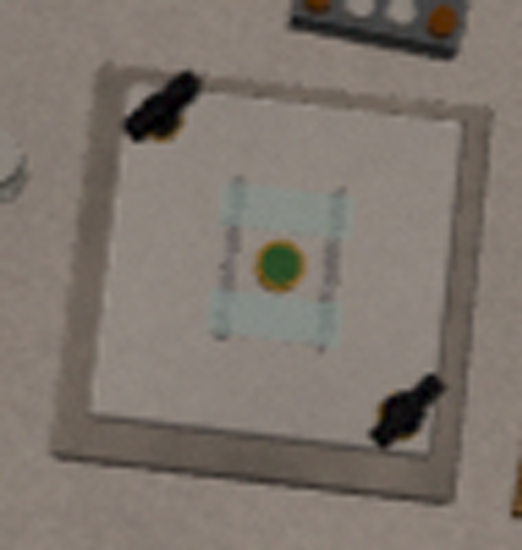

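The crop shows both bar handles, upper left at (162,107) and lower right at (407,412). Both bars run at about 135° in the world. The slides and bubble level are in the middle, and the plate rim is free beside the rack. Knob 1 at about (0.6145, -0.0195) sits roughly 4.5 mm higher than knob 2 at about (0.451, -0.154). Their spacing is 211 mm against the 212 mm expected.

Plan: with shut fingers, touch the plate rim at Q1 (knob 1 side) and Q2 (knob 2 side) to feel both gaps, then turn the screws.

```bash
python3 -m crank '[[[543,-387,0],-114.5,255],[[543,-387,0],-114.5,255],[[543,-387,0],-114.5,255],[[543,-387,0],-114.5,255],[[543,-387,0],-114.5,255],[[543,-387,0],-114.5,255],[[543,-387,0],-114.5,255],[[543,-387,0],-114.5,255],[[543,-387,0],-114.5,255],[[543,-387,0],-114.5,255]]' 30
cat > st.py <<'E'
from h import *
s=get_state();Rm=R.from_quat(s["tcp_rot"]).as_matrix()
print("t",round(s["time"],2),"pos",(s["eef_pos"]*1000).round(2),"yang",np.degrees(np.arctan2(Rm[1,1],Rm[0,1])).round(2),"tilt",Rm[:2,2].round(4),"F",s["contact_force"].round(2),"Tz",s["wrist_torque"].round(3),"op",round(s["opening"],3),"q6",s["qpos"][5].round(3))
import sys
if len(sys.argv)>1:
    d=np.array([float(v) for v in sys.argv[1:4]])-s["eef_pos"]*1000;print("tool delta",(Rm.T@d).round(1))
    if len(sys.argv)>4: print("tool yaw",round(-(float(sys.argv[4])-np.degrees(np.arctan2(Rm[1,1],Rm[0,1]))),2))
E
python3 st.py 609.6 -79 90 45
```

```text
time: 1.1
eef_pos: [0.5167, -0.2158, 0.231]
tcp_rot: [0.596, 0.803, -0.0, -0.0]
contact_force: [1.1, -0.7, -0.4]
opening: -0.005
finger_force: 0.0
t 1.1 pos [ 516.73 -215.77  230.98] yang 16.79 tilt [-0.0003  0.0002] F [ 1.07 -0.66 -0.36] Tz [ 0.064 -0.003  0.04 ] op -0.005 q6 -0.87
tool delta [104.1 128.5 141. ]
tool yaw -28.21
```

```bash
python3 -m crank '[[[104,128.5,0],-28.2,255],[[104,128.5,0],-28.2,255],[[104,128.5,0],-28.2,255],[[104,128.5,0],-28.2,255],[[104,128.5,50],-28.2,255],[[104,128.5,100],-28.2,255],[[104,128.5,140],-28.2,255],[[104,128.5,140],-28.2,255]]' ; python3 st.py 609.6 -79 76 45
```

```text
time: 1.9
eef_pos: [0.6041, -0.0806, 0.0834]
tcp_rot: [0.386, 0.922, -0.001, -0.008]
contact_force: [-0.8, -0.2, 0.1]
opening: -0.002
finger_force: 0.0
t 1.9 pos [604.13 -80.56  83.39] yang 44.59 tilt [-0.0152  0.0043] F [-0.84 -0.23  0.08] Tz [ 0.017  0.012 -0.048] op -0.002 q6 -1.077
tool delta [-2.8  5.1  7.3]
tool yaw -0.41
```

```bash
python3 -m crank '[[[0,0,0],0,255],[[0,0,0],0,255],[[0,0,0],0,255],[[0,0,0],0,255]]' >/dev/null; python3 st.py 609.6 -79 76 45; for i in 1; do python3 -m crank '[[[0,0,0],0,255]]'>/dev/null; python3 st.py; done
```

```text
t 2.3 pos [611.43 -82.22  93.99] yang 44.64 tilt [ 0.0042 -0.0013] F [1.23 0.43 0.56] Tz [ 0.031 -0.015 -0.038] op -0.004 q6 -1.077
tool delta [ 3.7  0.9 18. ]
tool yaw -0.36
t 2.4 pos [610.74 -81.96  92.9 ] yang 44.64 tilt [ 0.0024 -0.0008] F [-0.08 -0.3  -0.38] Tz [0.042 0.027 0.014] op 0.001 q6 -1.077
```

```bash
python3 -m crank '[[[0,3,4],0,255],[[0,3,8],0,255],[[0,3,12],0,255],[[0,3,15],0,255],[[0,3,17],0,255],[[0,3,17],0,255],[[0,3,17],0,255]]' >/dev/null; python3 st.py; 
for i in 1 2 3 4 5 6 7 8; do python3 -m crank '[[[0,0,1],0,255],[[0,0,1],0,255]]'>/dev/null; python3 st.py|cut -c1-140; done
```

```text
t 3.1 pos [612.13 -79.62  74.29] yang 44.64 tilt [-0.0001 -0.    ] F [-0.65  0.32  0.16] Tz [0.079 0.014 0.01 ] op -0.002 q6 -1.073
t 3.3 pos [612.15 -79.62  73.37] yang 44.64 tilt [ 0.0001 -0.    ] F [-0.31  1.49 -0.33] Tz [ 0.058  0.006 -0.027] op 0.001 q6 -1.073
t 3.5 pos [612.05 -79.58  72.24] yang 44.65 tilt [-0.0001  0.    ] F [ 0.33 -0.05 -0.55] Tz [-0.011  0.06  -0.012] op -0.003 q6 -1.073
t 3.7 pos [612.03 -79.54  71.18] yang 44.64 tilt [-0.0002  0.0001] F [-0.4   0.17 -0.65] Tz [ 0.011  0.027 -0.033] op 0.001 q6 -1.073
t 3.9 pos [612.01 -79.56  70.16] yang 44.64 tilt [-0.0003  0.0001] F [-0.21 -0.18  0.29] Tz [-0.037  0.024  0.04 ] op 0.0 q6 -1.073
t 4.1 pos [612.   -79.54  69.14] yang 44.65 tilt [-0.0003  0.0001] F [0.03 0.13 0.24] Tz [ 0.021 -0.014 -0.021] op -0.002 q6 -1.073
t 4.3 pos [612.02 -79.57  68.14] yang 44.65 tilt [-0.0003  0.0001] F [-0.42  0.24  0.69] Tz [-0.076 -0.062 -0.013] op -0.003 q6 -1.073
t 4.5 pos [612.   -79.57  67.16] yang 44.65 tilt [-0.0003  0.0001] F [-0.07  0.44 -0.13] Tz [0.008 0.043 0.054] op 0.001 q6 -1.073
t 4.7 pos [612.01 -79.56  66.18] yang 44.64 tilt [-0.0003  0.0001] F [-0.14  0.79 -0.02] Tz [-0.002 -0.005  0.014] op -0.001 q6 -1.073
```

```bash
for i in 1 2 3 4 5 6 7 8 9; do python3 -m crank '[[[0,0,1],0,255],[[0,0,1],0,255]]'>/dev/null; python3 st.py|cut -c1-110; done
```

```text
t 4.9 pos [612.27 -79.58  65.56] yang 44.64 tilt [0.0003 0.    ] F [-0.47 -0.36  1.84] Tz [ 0.04   0.091 -0.01
t 5.1 pos [612.57 -79.37  64.7 ] yang 44.64 tilt [0.0012 0.0003] F [1.27 1.38 2.57] Tz [ 0.279 -0.076 -0.059] 
t 5.3 pos [612.7  -79.47  63.73] yang 44.64 tilt [0.0016 0.    ] F [1.59 2.11 2.71] Tz [ 0.28  -0.239 -0.039] 
t 5.5 pos [612.62 -79.65  62.6 ] yang 44.65 tilt [ 0.0013 -0.0003] F [1.28 1.3  3.41] Tz [ 0.348 -0.263  0.014
t 5.7 pos [612.29 -79.81  61.32] yang 44.65 tilt [ 0.0005 -0.0006] F [1.71 0.99 2.22] Tz [ 0.211 -0.303  0.058
t 5.9 pos [612.42 -79.76  61.04] yang 44.64 tilt [ 0.0004 -0.0002] F [0.58 2.2  5.73] Tz [ 0.316 -0.131 -0.025
t 6.1 pos [612.53 -79.71  60.95] yang 44.65 tilt [ 0.0002 -0.0002] F [-1.31  2.55  9.03] Tz [0.382 0.205 0.004
t 6.3 pos [612.6  -79.76  60.84] yang 44.65 tilt [-0.0001 -0.0002] F [-2.43  2.49 13.28] Tz [0.45  0.525 0.004
t 6.5 pos [612.67 -79.74  60.72] yang 44.66 tilt [-0.0005 -0.0002] F [-4.65  3.66 17.51] Tz [0.568 0.867 0.008
```

```bash
python3 -m crank '[[[0,0,-6],0,255],[[0,0,-30],0,255],[[0,0,-45],0,255],[[0,0,-45],0,255],[[0,0,-45],0,255]]'>/dev/null; python3 st.py 454.7 -94.4 70 45
```

```text
t 7.0 pos [611.69 -79.72 101.84] yang 44.64 tilt [-0.0008 -0.0001] F [-0.52 -0.18  0.5 ] Tz [0.061 0.06  0.042] op -0.0 q6 -1.073
tool delta [  99.9 -122.    32. ]
tool yaw -0.36
```

```bash
python3 -m crank '[[[20,-24,0],-0.3,255],[[45,-55,0],-0.3,255],[[70,-86,0],-0.3,255],[[90,-110,0],-0.3,255],[[100,-122,0],-0.3,255],[[100,-122,0],-0.3,255],[[100,-122,0],-0.3,255],[[100,-122,20],-0.3,255],[[100,-122,32],-0.3,255],[[100,-122,32],-0.3,255]]'>/dev/null; python3 -m crank '[[[0,0,0],0,255],[[0,0,0],0,255],[[0,0,0],0,255]]'>/dev/null; python3 st.py;
for i in 1 2 3 4; do python3 -m crank '[[[0,0,1],0,255],[[0,0,1],0,255]]'>/dev/null; python3 st.py|cut -c1-110; done
```

```text
t 8.3 pos [455.7  -94.4   71.04] yang 44.95 tilt [ 0.0013 -0.0006] F [-0.75 -0.1  -0.2 ] Tz [ 0.02   0.027 -0.074] op 0.001 q6 -1.207
t 8.5 pos [455.19 -94.21  69.59] yang 44.94 tilt [ 0.0005 -0.0002] F [-0.29  1.1   0.58] Tz [0.006 0.024 0.025
t 8.7 pos [454.94 -94.14  68.27] yang 44.94 tilt [-0.0001  0.0001] F [ 1.   -0.51  0.02] Tz [ 0.018 -0.024 -0.
t 8.9 pos [454.91 -94.13  67.18] yang 44.94 tilt [-0.0003  0.0001] F [ 0.84 -0.12 -0.98] Tz [-0.037  0.023 -0.
t 9.1 pos [454.93 -94.15  66.17] yang 44.94 tilt [-0.0003  0.0001] F [ 0.87  0.34 -1.21] Tz [ 0.001 -0.017  0.
```

```bash
for i in 1 2 3 4 5 6 7; do python3 -m crank '[[[0,0,1],0,255],[[0,0,1],0,255]]'>/dev/null; python3 st.py|cut -c1-110; done
```

```text
t 9.3 pos [454.95 -94.14  65.19] yang 44.94 tilt [-0.0002  0.0001] F [-0.2  -0.03  0.29] Tz [-0.055 -0.012  0.
t 9.5 pos [454.95 -94.12  64.2 ] yang 44.95 tilt [-0.0002  0.0001] F [-0.96 -0.35  0.2 ] Tz [-0.022 -0.002  0.
t 9.7 pos [454.96 -94.13  63.19] yang 44.95 tilt [-0.0002  0.0001] F [-0.25  0.11 -0.27] Tz [-0.02  -0.04  -0.
t 9.9 pos [455.14 -94.22  62.64] yang 44.94 tilt [-0.0001  0.    ] F [-0.66  2.    2.58] Tz [0.08  0.174 0.02 
t 10.1 pos [455.2  -94.21  62.46] yang 44.96 tilt [-0.0008  0.0002] F [-4.14  1.83  8.27] Tz [0.263 0.596 0.01
t 10.3 pos [455.25 -94.22  62.33] yang 44.97 tilt [-0.0015  0.0004] F [-6.19  1.76 15.01] Tz [0.373 1.013 0.00
t 10.5 pos [455.25 -94.26  62.2 ] yang 44.98 tilt [-0.0024  0.0006] F [-9.06  3.01 19.56] Tz [ 0.57   1.497 -0
```

```bash
python3 -m crank '[[[0,0,-6],0,255],[[0,0,-30],0,255],[[0,0,-65],0,255],[[0,0,-75],0,255],[[0,0,-75],0,100]]'>/dev/null; python3 st.py 614.5 -19.5 135 45
```

```text
t 11.0 pos [456.35 -94.73 136.03] yang 44.95 tilt [ 0.0042 -0.0019] F [ 0.67  0.05 -0.11] Tz [0.016 0.021 0.011] op 0.155 q6 -1.207
tool delta [-58.5 165.1   1.6]
tool yaw -0.05
```

```bash
python3 -m crank '[[[-10,30,0],0,100],[[-24,70,0],0,100],[[-40,112,0],0,100],[[-52,148,0],0,100],[[-58.5,165,0],0,100],[[-58.5,165,0],0,100],[[-58.5,165,0],0,100],[[-58.5,165,0],0,100]]'>/dev/null; python3 -m crank '[[[0,0,0],0,100],[[0,0,0],0,100]]'>/dev/null;python3 st.py 614.5 -19.5 90 45
python3 - <<'E'
from h import *
c=read_camera("side");f=c["frame"][110:240,200:350];cv2.imwrite("pics/s1.png",cv2.resize(f,None,fx=4.5,fy=4.5,interpolation=cv2.INTER_CUBIC))
E
```

```text
t 12.0 pos [612.52 -19.49 134.39] yang 44.89 tilt [-0.0001 -0.    ] F [ 0.07 -0.   -0.23] Tz [-0.009  0.044 -0.04 ] op 0.608 q6 -0.981
tool delta [-1.4  1.4 44.4]
tool yaw -0.11
```

View pics/s1.png

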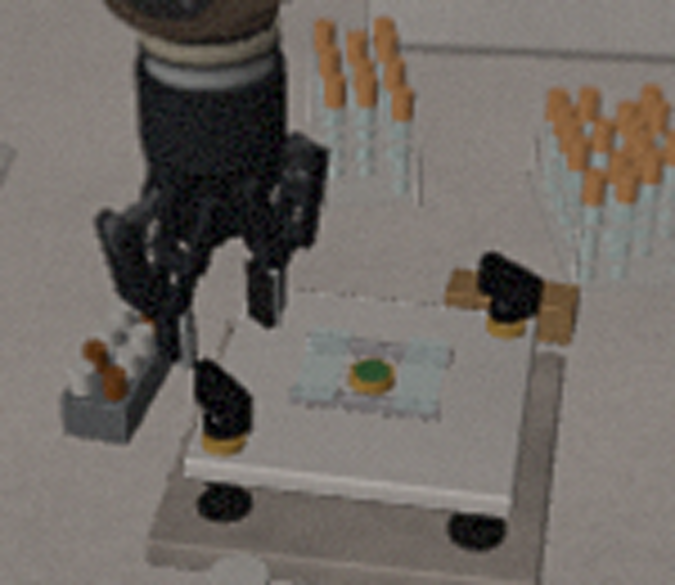

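The fingers at (175,340) and (268,290) straddle the near handle at (222,405), and the table is undisturbed. I'll descend and grip.

```bash
python3 -m crank '[[[-1.4,1.4,15],0,100],[[-1.4,1.4,30],0,100],[[-1.4,1.4,40],0,100],[[-1.4,1.4,44],0,100],[[-1.4,1.4,44],0,100],[[-1.4,1.4,44],0,100],[[-1.4,1.4,44],0,100]]' >/dev/null; python3 st.py; python3 -m crank '[[[0,0,0],0,255],[[0,0,0],0,255],[[0,0,0],0,255],[[0,0,0],0,255],[[0,0,0],0,255]]' 25; python3 st.py
```

```text
t 12.75 pos [615.7  -19.08  91.05] yang 44.95 tilt [ 0.0014 -0.0002] F [-0.11 -0.62 -0.87] Tz [-0.003 -0.028 -0.009] op 0.607 q6 -0.98
time: 13.25
eef_pos: [0.6148, -0.0192, 0.0901]
tcp_rot: [0.383, 0.924, -0.0, -0.0]
contact_force: [-0.6, -0.3, -0.6]
opening: 0.148
finger_force: 25.1
t 13.25 pos [614.79 -19.16  90.07] yang 44.93 tilt [-0.0009 -0.    ] F [-0.58 -0.29 -0.61] Tz [-0.145  0.144 -0.09 ] op 0.148 q6 -0.98
```

```bash
python3 -m crank '[[[0,0,0.2],5,255],[[0,0,0.4],12,255],[[0,0,0.6],19,255],[[0,0,0.9],26,255],[[0,0,1.2],33,255],[[0,0,1.4],40,255],[[0,0,1.4],40,255]]'>/dev/null; python3 st.py;python3 -m crank '[[[0,0,0.2],6,255],[[0,0,0.4],13,255],[[0,0,0.7],20,255],[[0,0,1.0],28,255],[[0,0,1.2],35,255],[[0,0,1.4],40,255],[[0,0,1.4],40,255]]'>/dev/null; python3 st.py
```

```text
t 13.95 pos [615.03 -19.06  88.67] yang 4.94 tilt [-0.0002  0.    ] F [ 0.18 -1.41 -1.15] Tz [-0.064  0.009 -0.027] op 0.146 q6 -0.282
t 14.65 pos [615.21 -19.13  87.4 ] yang -34.93 tilt [ 0.0003 -0.0001] F [ 0.49 -1.98 -1.35] Tz [-0.131 -0.119 -0.042] op 0.148 q6 0.414
```

```bash
python3 -m crank '[[[0,0,0.2],6,255],[[0,0,0.4],13,255],[[0,0,0.7],20,255],[[0,0,1.0],28,255],[[0,0,1.2],35,255],[[0,0,1.5],43,255],[[0,0,1.8],51,255],[[0,0,2.1],60,255],[[0,0,2.1],60,255],[[0,0,2.1],60,255]]'>/dev/null; python3 st.py
```

```text
t 15.65 pos [615.33 -19.33  85.41] yang -94.8 tilt [ 0.0006 -0.0004] F [ 0.71 -2.07 -2.62] Tz [-0.263 -0.299 -0.037] op 0.148 q6 1.459
```

```bash
python3 -m crank '[[[0,0,0],0,100],[[0,0,0],0,100],[[0,0,0],0,100],[[0,0,0],0,100],[[0,0,-15],0,100],[[0,0,-35],0,100],[[0,0,-48],0,100],[[0,0,-48],0,100]]'>/dev/null; python3 st.py 451 -154 135 45
```

```text
t 16.45 pos [617.18 -19.36 137.25] yang -95.04 tilt [ 0.0063 -0.0012] F [ 0.51 -0.49  0.22] Tz [ 0.04  -0.06   0.042] op 0.606 q6 1.463
tool delta [-153.7  148.7    1.4]
tool yaw -140.04
```

```bash
python3 -m crank '[[[-20,20,0],-8,100],[[-50,48,0],-16,100],[[-80,77,0],-25,100],[[-110,106,0],-34,100],[[-135,130,0],-42,100],[[-150,145,0],-50,100],[[-153.7,148.7,0],-59,100],[[-153.7,148.7,0],-67,100],[[-153.7,148.7,0],-76,100],[[-153.7,148.7,0],-84,100]]'>/dev/null;  python3 -m crank '[[[0,0,0],-8,100],[[0,0,0],-16,100],[[0,0,0],-24,100],[[0,0,0],-32,100],[[0,0,0],-40,100],[[0,0,0],-48,100],[[0,0,0],-56,100],[[0,0,0],-56,100],[[0,0,0],-56,100]]'>/dev/null; python3 st.py 451 -154 86.5 46
python3 - <<'E'
from h import *
c=read_camera("side");f=c["frame"][110:240,200:350];cv2.imwrite("pics/s2.png",cv2.resize(f,None,fx=4.5,fy=4.5,interpolation=cv2.INTER_CUBIC))
E
```

```text
t 18.35 pos [ 448.68 -153.42  133.12] yang 44.78 tilt [-0.0005  0.0004] F [ 0.1   0.03 -0.04] Tz [ 0.001  0.003 -0.078] op 0.609 q6 -1.326
tool delta [-2.1  1.2 46.6]
tool yaw -1.22
```

View pics/s2.png

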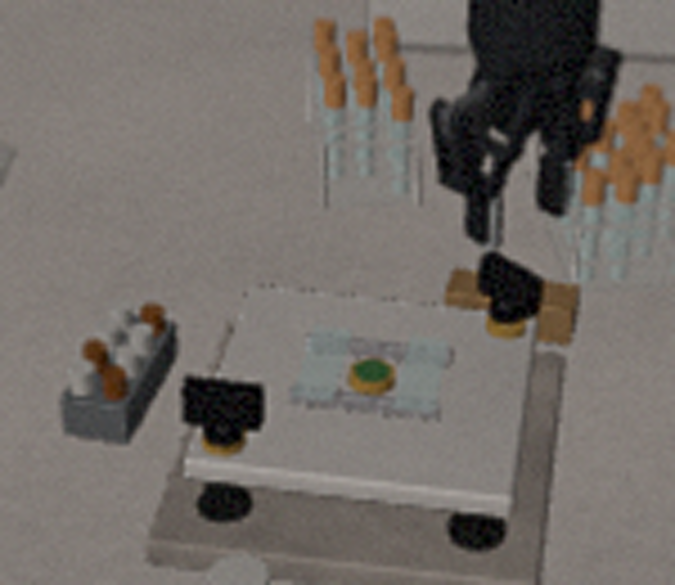

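Screw 1 has turned (its bar now lies across, at (222,400)), and the hand is over the far handle at (508,285). I'll grip it next.

```bash
python3 -m crank '[[[-2.1,1.2,15],-1,100],[[-2.1,1.2,30],-1,100],[[-2.1,1.2,42],-1,100],[[-2.1,1.2,47],-1,100],[[-2.1,1.2,47],-1,100],[[-2.1,1.2,47],-1,100],[[-2.1,1.2,47],-1,100]]' >/dev/null; python3 st.py; python3 -m crank '[[[0,0,0],0,255],[[0,0,0],0,255],[[0,0,0],0,255],[[0,0,0],0,255],[[0,0,0],0,255]]' 25 >/dev/null; python3 st.py
```

```text
t 19.1 pos [ 451.79 -154.55   87.19] yang 45.93 tilt [ 0.0013 -0.0008] F [ 0.33 -0.18 -0.62] Tz [ 0.055 -0.09  -0.022] op 0.61 q6 -1.344
t 19.6 pos [ 451.13 -154.83   87.  ] yang 45.97 tilt [-0.0006 -0.0011] F [-3.74 -3.16  5.19] Tz [-0.235  0.621  0.003] op 0.149 q6 -1.345
```

```bash
python3 -m crank '[[[0,-0.8,-0.7],0,255],[[0,-0.8,-0.7],0,255],[[0,-0.8,-0.7],0,255]]'  >/dev/null; python3 st.py
```

```text
t 19.9 pos [ 450.96 -154.86   87.21] yang 45.93 tilt [ 0.0008 -0.0002] F [-1.03 -1.63  3.05] Tz [-0.08   0.118  0.043] op 0.146 q6 -1.346
```

```bash
python3 -m crank '[[[0,0,0],6,255],[[0,0,0],13,255],[[0,0,0],20,255],[[0,0,0],28,255],[[0,0,0],35,255],[[0,0,0],35,255]]'>/dev/null; python3 st.py
```

```text
t 20.5 pos [ 451.34 -154.48   87.04] yang 10.91 tilt [0.0019 0.0005] F [1.31 0.21 0.09] Tz [ 0.158 -0.266 -0.018] op 0.145 q6 -0.735
```

```bash
python3 -m crank '[[[0,0,0],6,255],[[0,0,0],13,255],[[0,0,0],20,255],[[0,0,0],25,255],[[0,0,0],25,255]]'>/dev/null; python3 st.py; for i in 1 2 3; do python3 -m crank '[[[0,0,0],4,255],[[0,0,0],4,255]]'>/dev/null; python3 st.py; done
```

```text
t 21.0 pos [ 451.59 -154.29   86.99] yang -13.97 tilt [0.0026 0.0009] F [ 4.03  1.   -1.42] Tz [ 0.325 -0.682 -0.057] op 0.141 q6 -0.301
t 21.2 pos [ 451.56 -154.27   86.97] yang -17.93 tilt [0.0026 0.001 ] F [ 5.42  1.27 -1.84] Tz [ 0.413 -0.792 -0.106] op 0.145 q6 -0.232
t 21.4 pos [ 451.62 -154.25   86.97] yang -21.93 tilt [0.0028 0.001 ] F [ 5.29  1.88 -2.05] Tz [ 0.42  -0.88  -0.074] op 0.148 q6 -0.162
t 21.6 pos [ 451.67 -154.21   86.98] yang -25.93 tilt [0.003  0.0011] F [ 5.38  2.15 -1.94] Tz [ 0.389 -0.88   0.001] op 0.145 q6 -0.093
```

```bash
python3 -m crank '[[[0,0,0],0,100],[[0,0,0],0,100],[[0,0,0],0,100],[[0,0,0],0,100],[[0,0,-15],0,100],[[0,0,-35],0,100],[[0,0,-45],0,255],[[0,0,-45],0,255],[[0,0,-45],0,255]]'>/dev/null; python3 st.py 455 -94.2 66 45
```

```text
t 22.5 pos [ 450.46 -154.73  131.78] yang -26.05 tilt [-0.0003  0.0001] F [ 0.05  0.2  -0.49] Tz [ 0.004  0.008 -0.003] op 0.103 q6 -0.09
tool delta [ 56.4 -22.5  65.8]
tool yaw -71.05
```

```bash
python3 -m crank '[[[20,-8,0],0,255],[[45,-18,0],0,255],[[56.4,-22.5,15],0,255],[[56.4,-22.5,35],0,255],[[56.4,-22.5,50],0,255],[[56.4,-22.5,58],0,255],[[56.4,-22.5,62],0,255],[[56.4,-22.5,62],0,255],[[56.4,-22.5,62],0,255]]'>/dev/null; python3 st.py;
for i in 1 2 3 4 5 6; do python3 -m crank '[[[0,0,1],0,255],[[0,0,1],0,255]]'>/dev/null; python3 st.py|cut -c1-110; done
```

```text
t 23.4 pos [455.67 -94.55  70.6 ] yang -26.07 tilt [ 0.0008 -0.0004] F [-0.45  0.63  0.78] Tz [-0.04   0.027  0.016] op 0.001 q6 0.032
t 23.6 pos [455.64 -94.49  69.67] yang -26.06 tilt [ 0.0011 -0.0005] F [ 0.41  0.33 -0.33] Tz [-0.014 -0.01   
t 23.8 pos [455.3  -94.28  68.23] yang -26.06 tilt [ 0.0002 -0.0001] F [0.34 0.51 1.3 ] Tz [-0.039  0.02  -0.0
t 24.0 pos [455.17 -94.21  67.01] yang -26.05 tilt [-0.0002  0.0001] F [0.56 0.19 0.54] Tz [-0.004  0.007 -0.0
t 24.2 pos [455.15 -94.22  65.96] yang -26.06 tilt [-0.0003  0.0001] F [0.49 0.15 0.41] Tz [ 0.022 -0.009  0.0
t 24.4 pos [455.14 -94.21  64.95] yang -26.06 tilt [-0.0003  0.0001] F [-0.49  0.56 -0.25] Tz [-0.012 -0.008 -
t 24.6 pos [455.33 -94.29  64.16] yang -26.05 tilt [ 0.0001 -0.    ] F [-0.12 -0.65  0.26] Tz [-0.053  0.02
```

```bash
for i in 1 2 3; do python3 -m crank '[[[0,0,1],0,255],[[0,0,1],0,255]]'>/dev/null; python3 st.py|cut -c1-110; done;  python3 -m crank '[[[0,0,-6],0,255],[[0,0,-25],0,255],[[0,0,-40],0,255],[[0,0,-40],0,255]]'>/dev/null; python3 st.py 612 -79.8 68 45
```

```text
t 24.8 pos [455.37 -94.35  64.  ] yang -26.04 tilt [-0.0008  0.0001] F [-2.91  1.03  5.81] Tz [ 0.121  0.52  -
t 25.0 pos [455.4  -94.37  63.9 ] yang -26.03 tilt [-0.0016  0.0003] F [-5.59  2.13 12.52] Tz [0.254 0.929 0.0
t 25.2 pos [455.43 -94.41  63.79] yang -26.02 tilt [-0.0024  0.0004] F [-7.73  2.17 17.63] Tz [ 0.373  1.357 -
t 25.6 pos [456.88 -94.93 103.21] yang -26.06 tilt [ 0.0046 -0.002 ] F [-0.07 -1.06 -0.17] Tz [ 0.033  0.011 -0.009] op 0.0 q6 0.032
tool delta [ 81.7 132.5  35.9]
tool yaw -71.06
```

```bash
python3 -m crank '[[[16,27,0],0,255],[[38,62,0],0,255],[[58,95,0],0,255],[[74,120,0],0,255],[[81.7,132.5,0],0,255],[[81.7,132.5,12],0,255],[[81.7,132.5,22],0,255],[[81.7,132.5,29],0,255],[[81.7,132.5,32],0,255],[[81.7,132.5,32],0,255]]'>/dev/null; python3 -m crank '[[[0,0,1],0,255],[[0,0,1],0,255],[[0,0,1],0,255]]'>/dev/null;python3 st.py;
for i in 1 2 3 4 5 6; do python3 -m crank '[[[0,0,1],0,255],[[0,0,1],0,255]]'>/dev/null; python3 st.py|cut -c1-110; done
```

```text
t 26.9 pos [610.46 -79.2   68.73] yang -26.06 tilt [ 0.001  -0.0003] F [ 0.04 -0.45  0.03] Tz [-0.044  0.006  0.029] op 0.004 q6 0.161
t 27.1 pos [610.19 -79.06  67.18] yang -26.06 tilt [ 0.0001 -0.    ] F [-0.47  0.2   0.35] Tz [0.022 0.004 0.0
t 27.3 pos [610.1  -79.05  65.97] yang -26.06 tilt [-0.0002  0.0001] F [1.11 0.24 0.32] Tz [0.006 0.049 0.002]
t 27.5 pos [610.07 -79.03  64.91] yang -26.06 tilt [-0.0003  0.0001] F [-0.78  0.4  -0.3 ] Tz [ 0.009 -0.005  
t 27.7 pos [610.22 -79.07  64.07] yang -26.05 tilt [ 0. -0.] F [ 0.23 -1.03 -1.45] Tz [ 0.018 -0.012 -0.027] o
t 27.9 pos [610.36 -79.02  63.8 ] yang -26.05 tilt [0.     0.0001] F [-0.31  1.41  4.37] Tz [0.095 0.215 0.018
t 28.1 pos [610.45 -79.01  63.66] yang -26.04 tilt [-0.0001  0.0001] F [-3.18  1.51  7.74] Tz [0.245 0.642 0.0
```

```bash
for i in 1 2 3 4 5 6 7 8; do for j in 1; do python3 -m crank '[[[0,0,-0.4],0,255],[[0,0,-0.4],0,255]]'>/dev/null; python3 st.py|cut -c1-110; python3 -m crank '[[[0,0,0],0,255]]'>/dev/null; python3 st.py|cut -c1-110; done; done
```

```text
t 28.3 pos [610.41 -79.04  63.73] yang -26.05 tilt [ 0.0001 -0.    ] F [-2.08  1.4   6.72] Tz [ 0.161  0.462 -
t 28.4 pos [610.4  -79.01  63.69] yang -26.05 tilt [0.0001 0.    ] F [-2.16  0.65  6.25] Tz [ 0.143  0.477 -0.
t 28.6 pos [610.4  -79.02  63.73] yang -26.05 tilt [0.0003 0.    ] F [-2.09  0.7   4.94] Tz [0.178 0.345 0.005
t 28.7 pos [610.38 -78.99  63.72] yang -26.05 tilt [0.0002 0.    ] F [-1.77  0.56  5.27] Tz [0.15  0.415 0.017
t 28.9 pos [610.36 -79.04  63.73] yang -26.06 tilt [0.0003 0.    ] F [-1.49  1.86  5.34] Tz [ 0.234  0.279 -0.
t 29.0 pos [610.36 -79.02  63.74] yang -26.06 tilt [0.0003 0.    ] F [-1.31  0.95  5.09] Tz [0.176 0.293 0.019
t 29.2 pos [610.35 -79.02  63.82] yang -26.06 tilt [0.0005 0.    ] F [-1.29  0.83  4.49] Tz [ 0.141  0.21  -0.
t 29.3 pos [610.35 -79.03  63.8 ] yang -26.06 tilt [0.0004 0.    ] F [-0.91  1.47  4.25] Tz [0.164 0.121 0.017
t 29.5 pos [610.26 -79.09  63.89] yang -26.06 tilt [ 0.0004 -0.    ] F [-0.47  0.33  2.39] Tz [ 0.077  0.021 -
t 29.6 pos [610.26 -79.05  63.91] yang -26.06 tilt [0.0003 0.    ] F [0.6  0.39 2.04] Tz [ 0.115 -0.058  0.01 
t 29.8 pos [609.88 -79.15  64.05] yang -26.06 tilt [-0.0006 -0.0001] F [-0.45 -0.13  0.98] Tz [ 0.007 -0.063 -
t 29.9 pos [609.83 -79.11  64.03] yang -26.06 tilt [-0.0008  0.    ] F [-0.86 -0.71  0.42] Tz [ 0.017 -0.053 -
t 30.1 pos [609.97 -79.07  64.67] yang -26.06 tilt [-0.0005  0.0001] F [-0.17  0.96  0.2 ] Tz [ 0.009  0.026 -
t 30.2 pos [610.05 -79.04  64.76] yang -26.06 tilt [-0.0003  0.0001] F [-0.42 -0.24 -0.63] Tz [ 0.019 -0.02   
t 30.4 pos [610.22 -79.08  65.39] yang -26.06 tilt [ 0.0001 -0.    ] F [-0.95 -0.33 -0.77] Tz [0.051 0.029 0.0
t 30.5 pos [610.2  -79.05  65.36] yang -26.05 tilt [ 0.0001 -0.    ] F [0.59 0.32 1.09] Tz [-0.005 -0.003  0.0
```

```bash
python3 -m crank '[[[0,0,-20],0,255],[[0,0,-50],0,100],[[0,0,-65],-8,100],[[0,0,-65],-8,100]]'>/dev/null; python3 st.py 614.8 -19.3 132 -94.8
```

```text
t 30.9 pos [612.21 -79.62 133.72] yang -18.06 tilt [ 0.0061 -0.0018] F [-0.17  0.15  0.04] Tz [-0.    -0.039 -0.009] op 0.507 q6 0.022
tool delta [ 58.2 -16.2   1.6]
tool yaw 76.74
```

```bash
python3 -m crank '[[[20,-6,0],8,100],[[45,-12,0],16,100],[[59,-16,0],25,100],[[59,-16,0],33,100],[[59,-16,0],41,100],[[59,-16,0],49,100],[[59,-16,0],57,100],[[59,-16,0],65,100],[[59,-16,0],73,100],[[59,-16,0],76.7,100]]'>/dev/null; python3 -m crank '[[[0,0,15],0,100],[[0,0,15],0,100]]'>/dev/null;python3 st.py 615.5 -18.7 84.5 -94.8
```

```text
t 32.1 pos [610.88 -17.61 111.31] yang -94.77 tilt [-0.0064  0.0013] F [-0.84 -0.27 -0.46] Tz [ 0.023 -0.     0.014] op 0.607 q6 1.459
tool delta [ 4.9  0.7 26.8]
tool yaw 0.03
```

```bash
python3 -m crank '[[[1,0.3,2],0,100],[[1,0.3,2],0,100],[[1,0.3,2],0,100]]'>/dev/null;python3 st.py 615.5 -18.7 84.5 -94.8
```

```text
t 32.4 pos [614.38 -18.42 113.36] yang -94.76 tilt [ 0.0002 -0.    ] F [-0.22 -0.78  1.28] Tz [-0.046  0.011  0.03 ] op 0.608 q6 1.459
tool delta [ 1.1  0.2 28.9]
tool yaw 0.04
```

```bash
python3 -m crank '[[[1,0.3,12],0,100],[[1,0.3,22],0,100],[[1,0.3,28],0,100],[[1,0.3,28],0,100],[[1,0.3,28],0,100]]'>/dev/null;python3 -m crank '[[[0,0,0],0,255],[[0,0,0],0,255],[[0,0,0],0,255],[[0,0,0],0,255],[[0,0,0],0,255]]' 25 >/dev/null; python3 st.py
```

```text
t 33.4 pos [615.53 -18.99  85.81] yang -94.76 tilt [ 0.0009 -0.0004] F [-0.02 -0.26  0.37] Tz [-0.127 -0.057 -0.034] op 0.148 q6 1.459
```

```bash
python3 -m crank '[[[0,0,0],4,255],[[0,0,0],8,255],[[0,0,0],11.5,255],[[0,0,0],11.5,255]]'>/dev/null; python3 st.py; python3 -m crank '[[[0,0,0],0,100],[[0,0,0],0,100],[[0,0,0],0,100],[[0,0,0],0,100],[[0,0,-15],0,100],[[0,0,-32],0,100],[[0,0,-40],0,255],[[0,0,-40],0,255],[[0,0,-40],0,255]]'>/dev/null; python3 st.py 610.2 -79.1 68
```

```text
t 33.8 pos [615.49 -19.01  85.62] yang -106.25 tilt [ 0.0008 -0.0005] F [-0.23 -0.64  1.05] Tz [-0.245 -0.03  -0.033] op 0.147 q6 1.659
t 34.7 pos [615.42 -18.82 126.06] yang -106.25 tilt [ 0.0012 -0.0002] F [-0.34 -0.08  0.02] Tz [ 0.078 -0.015 -0.023] op 0.102 q6 1.659
tool delta [11.8 59.3 58.1]
```

```bash
python3 -m crank '[[[4,20,0],0,255],[[9,45,0],0,255],[[11.8,59.3,10],0,255],[[11.8,59.3,30],0,255],[[11.8,59.3,45],0,255],[[11.8,59.3,54],0,255],[[11.8,59.3,58],0,255],[[11.8,59.3,58],0,255],[[11.8,59.3,58],0,255],[[11.8,59.3,58],0,255]]'>/dev/null; python3 st.py; 
for i in 1 2 3 ; do python3 -m crank '[[[0,0,1],0,255],[[0,0,1],0,255]]'>/dev/null; python3 st.py|cut -c1-110; done
```

```text
t 35.7 pos [610.66 -78.99  68.34] yang -106.24 tilt [ 0.0018 -0.0005] F [ 0.13  0.11 -0.04] Tz [ 0.006  0.042 -0.015] op 0.004 q6 1.561
t 35.9 pos [610.13 -78.99  66.73] yang -106.25 tilt [ 0.0006 -0.0002] F [-0.49 -0.03  0.97] Tz [ 0.007 -0.    
t 36.1 pos [609.84 -78.97  65.23] yang -106.26 tilt [-0.0001  0.0001] F [-0.17 -1.02  1.21] Tz [ 0.028 -0.046 
t 36.3 pos [609.8  -78.98  64.12] yang -106.26 tilt [-0.0003  0.0001] F [-0.14  0.2  -0.56] Tz [-0.031  0.064
```

```bash
for i in 1 2 3 4 5 6 7; do python3 -m crank '[[[0,0,0.5],0,255],[[0,0,0.5],0,255]]'>/dev/null; python3 st.py|cut -c1-110; python3 -m crank '[[[0,0,0],0,255]]'>/dev/null; python3 st.py|cut -c1-110; done
```

```text
t 36.5 pos [609.87 -79.01  64.04] yang -106.26 tilt [-0.0003  0.0001] F [-1.54 -0.12  2.65] Tz [ 0.032  0.206 
t 36.6 pos [609.91 -79.01  64.08] yang -106.25 tilt [-0.0002 -0.    ] F [-0.94 -0.1   1.63] Tz [0.016 0.288 0.
t 36.8 pos [609.93 -79.    63.96] yang -106.25 tilt [-0.0004  0.    ] F [-2.4   1.09  5.27] Tz [ 0.133  0.441 
t 36.9 pos [609.93 -79.01  63.94] yang -106.25 tilt [-0.0003  0.0001] F [-2.12  0.79  5.82] Tz [0.143 0.484 0.
t 37.1 pos [609.99 -79.    63.93] yang -106.24 tilt [-0.0004  0.    ] F [-4.5   1.28  8.21] Tz [ 0.181  0.658 
t 37.2 pos [610.   -78.98  63.92] yang -106.24 tilt [-0.0004  0.    ] F [-2.95  0.44  7.75] Tz [ 0.082  0.661 
t 37.4 pos [610.   -78.95  63.84] yang -106.24 tilt [-0.0007  0.0001] F [-5.4   2.09  9.95] Tz [ 0.219  0.787 
t 37.5 pos [610.01 -78.98  63.87] yang -106.25 tilt [-0.0006  0.0001] F [-4.86  0.99  8.56] Tz [ 0.164  0.833 
t 37.7 pos [610.02 -78.98  63.81] yang -106.24 tilt [-0.0008  0.0001] F [-5.62  1.47 11.61] Tz [ 0.169  1.004 
t 37.8 pos [610.06 -79.    63.83] yang -106.24 tilt [-0.0007  0.    ] F [-4.83  1.1  10.46] Tz [0.222 0.928 0.
t 38.0 pos [610.08 -79.    63.77] yang -106.24 tilt [-0.001   0.0001] F [-6.48  1.81 13.43] Tz [ 0.284  1.144 
t 38.1 pos [610.05 -78.98  63.76] yang -106.24 tilt [-0.001   0.0001] F [-5.57  1.57 12.19] Tz [0.28  1.127 0.
t 38.3 pos [610.1  -78.97  63.73] yang -106.24 tilt [-0.0011  0.0001] F [-7.08  1.49 14.43] Tz [0.338 1.322 0.
t 38.4 pos [610.11 -78.98  63.74] yang -106.24 tilt [-0.0011  0.0001] F [-7.77  1.77 14.26] Tz [ 0.341  1.357
```

```bash
python3 -m crank '[[[0,0,-8],0,255],[[0,0,-30],0,255],[[0,0,-55],0,100],[[-6,-30,-65],0,100],[[-12,-59,-65],0,100],[[-12,-59,-65],0,100],[[-12,-59,-65],0,100],[[-12,-59,-65],0,100]]'>/dev/null; python3 -m crank '[[[0,0,0],0,100],[[0,0,0],0,100]]'>/dev/null; python3 st.py 615.5 -19 85.5 -106.25
```

```text
t 39.4 pos [614.83 -19.8  125.49] yang -106.32 tilt [-0.0004 -0.    ] F [-0.68 -0.45 -0.01] Tz [ 0.003  0.016 -0.013] op 0.61 q6 1.659
tool delta [ 0.4 -1.  40. ]
tool yaw -0.07
```

```bash
python3 -m crank '[[[0.4,-0.8,15],0,100],[[0.4,-0.8,30],0,100],[[0.4,-0.8,37],0,100],[[0.4,-0.8,40],0,100],[[0.4,-0.8,40],0,100],[[0.4,-0.8,40],0,100]]'>/dev/null;python3 -m crank '[[[0,0,0],0,255],[[0,0,0],0,255],[[0,0,0],0,255],[[0,0,0],0,255],[[0,0,0],0,255]]' 25 >/dev/null; python3 st.py; python3 -m crank '[[[0,0,0],4,255],[[0,0,0],8,255],[[0,0,0],10.5,255],[[0,0,0],10.5,255],[[0,0,0],10.5,255]]'>/dev/null; python3 st.py; python3 -m crank '[[[0,0,0],0,100],[[0,0,0],0,100],[[0,0,0],0,100],[[0,0,0],0,100],[[0,0,-15],0,100],[[0,0,-32],0,100],[[0,0,-40],0,255],[[0,0,-40],0,255],[[0,0,-40],0,255]]'>/dev/null; python3 st.py 610.2 -79.1 68
```

```text
t 40.5 pos [615.76 -18.9   86.45] yang -106.26 tilt [ 0.0006 -0.001 ] F [-0.13 -2.63  2.14] Tz [-0.395  0.195 -0.056] op 0.148 q6 1.66
t 41.0 pos [615.73 -18.91  86.33] yang -116.71 tilt [ 0.0005 -0.001 ] F [-2.   -3.66  3.99] Tz [-0.575  0.31  -0.005] op 0.141 q6 1.843
t 41.9 pos [615.76 -18.39 126.56] yang -116.76 tilt [ 0.0012 -0.0002] F [-0.84 -0.27  0.03] Tz [-0.002 -0.035 -0.005] op 0.097 q6 1.843
tool delta [22.3 56.7 58.6]
```

```bash
python3 -m crank '[[[8,20,0],0,255],[[17,43,0],0,255],[[22.3,56.7,10],0,255],[[22.3,56.7,30],0,255],[[22.3,56.7,45],0,255],[[22.3,56.7,54],0,255],[[22.3,56.7,59],0,255],[[22.3,56.7,61],0,255],[[22.3,56.7,62],0,255],[[22.3,56.7,62],0,255]]'>/dev/null; 
for i in 1 2 3 4 5 6 7; do python3 -m crank '[[[0,0,0.6],0,255],[[0,0,0.6],0,255]]'>/dev/null; python3 st.py|cut -c1-110; python3 -m crank '[[[0,0,0],0,255]]'>/dev/null; python3 st.py|cut -c1-110; done
```

```text
t 43.1 pos [610.68 -79.1   64.24] yang -116.76 tilt [ 0.0019 -0.0003] F [0.09 0.08 2.19] Tz [0.067 0.052 0.038
t 43.2 pos [610.7  -79.11  64.22] yang -116.76 tilt [ 0.002  -0.0003] F [0.35 0.75 3.76] Tz [0.143 0.023 0.003
t 43.4 pos [610.72 -79.07  64.13] yang -116.76 tilt [ 0.0016 -0.0002] F [-1.64  0.57  6.12] Tz [ 0.217  0.192 
t 43.5 pos [610.72 -79.07  64.11] yang -116.76 tilt [ 0.0016 -0.0002] F [-1.28  0.39  5.99] Tz [0.185 0.182 0.
t 43.7 pos [610.75 -79.11  64.09] yang -116.75 tilt [ 0.0014 -0.0002] F [-3.18  0.66  7.85] Tz [0.263 0.458 0.
t 43.8 pos [610.74 -79.09  64.07] yang -116.76 tilt [ 0.0014 -0.0002] F [-2.3   1.23  8.89] Tz [ 0.252  0.363 
t 44.0 pos [610.79 -79.07  64.01] yang -116.75 tilt [ 0.0012 -0.0002] F [-3.64  2.19 10.67] Tz [ 0.295  0.563 
t 44.1 pos [610.77 -79.08  63.99] yang -116.75 tilt [ 0.0012 -0.0002] F [-3.57  1.37 11.58] Tz [ 0.313  0.604 
t 44.3 pos [610.81 -79.07  63.97] yang -116.74 tilt [ 0.0009 -0.0002] F [-4.8   1.56 13.42] Tz [ 0.311  0.803 
t 44.4 pos [610.8  -79.05  63.95] yang -116.74 tilt [ 0.001  -0.0002] F [-4.8   1.99 13.35] Tz [ 0.364  0.78  
t 44.6 pos [610.83 -79.06  63.91] yang -116.74 tilt [ 0.0007 -0.0001] F [-6.25  2.43 15.15] Tz [0.413 1.031 0.
t 44.7 pos [610.82 -79.08  63.92] yang -116.74 tilt [ 0.0007 -0.0001] F [-6.59  2.39 15.63] Tz [0.433 1.015 0.
t 44.9 pos [610.86 -79.09  63.89] yang -116.74 tilt [ 0.0005 -0.0001] F [-7.43  1.6  17.56] Tz [ 0.423  1.176 
t 45.0 pos [610.86 -79.07  63.85] yang -116.74 tilt [ 0.0005 -0.0001] F [-6.15  3.3  17.57] Tz [ 0.432  1.206
```

```bash
python3 -m crank '[[[0,0,-4],0,255],[[0,0,-25],0,255],[[0,0,-60],0,255],[[0,0,-105],0,255],[[0,0,-140],0,255],[[0,0,-140],0,255],[[0,0,-140],0,255],[[0,0,-140],0,255]]'>/dev/null; python3 st.py
python3 - <<'E'
from h import *
c=read_camera("side");f=c["frame"][110:260,190:350];cv2.imwrite("pics/s3.png",cv2.resize(f,None,fx=4,fy=4,interpolation=cv2.INTER_CUBIC))
E
```

```text
t 45.8 pos [608.74 -78.77 197.34] yang -116.76 tilt [-0.0036  0.001 ] F [ 0.75  0.51 -0.66] Tz [ 0.021  0.005 -0.012] op 0.001 q6 1.744
```

View pics/s3.png

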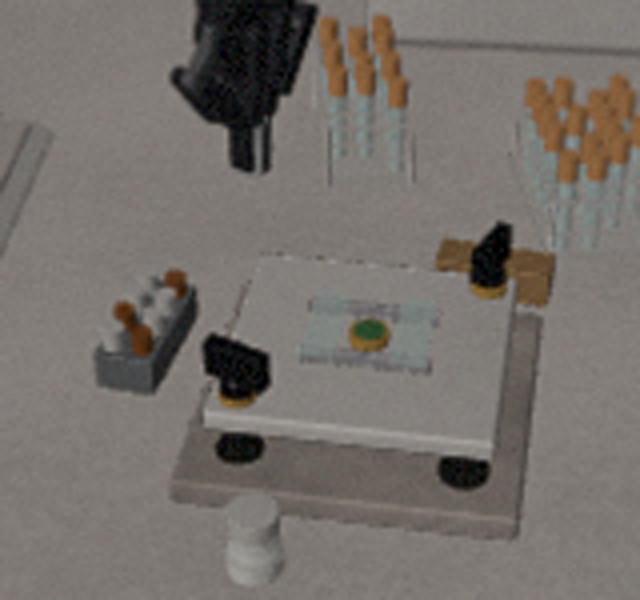

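The table looks level on its pads, with feet at (240,447) and (464,470). The hand at (250,150) is clear of it, and the jar, slide box and vial block stand where they were.

```bash
python3 -c "
from plant import ctrl
print(ctrl.sign_off())"
```

```text
the job is handed in; nothing more can be done
None
```

I screwed both levelling screws down, let go and handed the job in at about 46 s: touch probing puts the table level to about 0.1° with no rocking felt, and I estimate about 0.25 rad past first contact, though the load on each foot was inferred, not measured.

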